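Switch the packing belt to run with a screwdriver

TASK

Using the big flat screwdriver from the yellow stand, turn the slotted selector on the grey control box a quarter turn clockwise, from the red mark round to its stop at the green mark, without touching the selector with the gripper; then press the green start button fully down. Leave the screwdriver standing upright and fully home in its yellow stand, and leave the other things on the bench where they are.

Things in the scene. Friction and masses are not known exactly. Their poses are not given: they have to be found in the camera images.
- driver: Flat screwdriver, 155 mm, 150 g, at first standing blade down in the stand, any yaw. Origin: middle of the blade's tip; z runs up to the handle's end, x along the blade's width. Blade 18 mm wide, 3 mm thick, 22 mm long; round shank 9 mm across up to 68 mm; black collar 38 mm across from 68 to 75 mm; red handle 26 x 26 mm square from 75 to 155 mm, flat faces square to x and y
- driver_grip (a point): Centre of the screwdriver's handle, on its axis, 115 mm above the blade's tip, 40 mm below the handle's end and 40 mm above the collar's top; axes as the screwdriver's
- stand_mouth (a point): Middle of the hole's mouth in the top of the fixed yellow stand, a block 80 x 80 mm, 76 mm high; axes along its sides, z up. The hole is 26 x 26 mm, 72 mm deep, rim chamfered 3 mm. Fully home, the screwdriver's collar rests on the top, its handle's centre 47 mm above this point; any yaw will do
- dial_slot (a point): Centre of the slot's mouth in the selector's top face, 68 mm above the bench. The slot runs along this point's x axis: 25 mm long, 6 mm wide, 10 mm deep, long edges chamfered 2 mm; z is up. A blue pointer line on the dial lies on the -x side. The frame turns with the dial
- dialturn (a joint): Angle of the selector, rad, growing clockwise from above: 0 at the stop where the pointer is at the red mark (box's edge nearer the robot), 1.571 at the stop where it is at the green mark (towards the button). Stiff (about 0.08 N m), stays where it is left; starts up to 0.12 off the red stop
- dial: The selector: round aluminium dial 52 mm across, 13 mm high, on top of the fixed grey control box (150 x 220 mm, 55 mm high). Origin on its axis at its underside, 13 mm below point dial_slot, axes the same
- start_top (a point): Middle of the top face of the round green start button, 34 mm across, beside the selector on the same box, 105 mm from the selector's axis; it is pressed straight down
- start (a joint): Travel of the start button in m: 0 up, 0.006 fully down, which takes 5 N; it springs back
- tape: Bystander: loose roll of brown tape lying flat, 96 mm across, 48 mm high, origin under its centre
- carton_a: Bystander: loose small carton 90 x 130 x 60 mm high, origin under its centre
- carton_b: Bystander: loose small carton 100 x 120 x 50 mm high, origin under its centre
- cutter: Bystander: loose teal safety cutter, 130 mm long, 26 mm wide, 14 mm high, lying along its x axis, origin under its handle's centre
- scanner: Bystander: loose hand scanner lying on its side, 150 mm long, 70 mm wide, 35 mm high, origin under its head
- labels: Bystander: loose roll of white labels standing, 80 mm across, 55 mm high, origin under its centre
There are look-alikes about, which are no part of the job. What is shaped like the driver but blue or turquoise is not meant. What is shaped like the part that bears stand_mouth but turquoise is not meant.

How it is judged:
By the outcome, as a careful person would: the job done as asked, in the order asked, and still so for the second after the job is handed in, with the robot touching nothing.
It also fails if it takes over 61 s, if anything falls off the work surface, if the arm or the gripper's body presses on something with over 40 N, if the wrist force passes 120 N, or if a joint passes its speed limit or range.

ROBOT

A 7-joint arm with a two-finger parallel gripper is mounted at the origin on the work surface. World frame = base frame: x ahead of the robot, y to its left, z up, the work surface at z = 0. Lengths are in m, angles in rad, forces in N, time in s.
With the tool pointing down it reaches from about 0.425 to 0.8 m from the base axis. Payload 8.3 kg.
Tool frame: the origin (TCP) lies at the very end of the fingers, on their centre line; the grasp point (between the pads) lies 19 mm behind it (bot.pinch_z is the distance from the TCP to the grasp point, in m); z points along the fingers, y is the direction in which the jaws open and shut (so a half turn about z gives the same grasp; the last joint's range is limited). The gripper opens to 85 mm and grips with 20 to 120 N. Pads are 22 mm wide; open, the fingers measure 114 mm over their backs; the gripper's body (76 mm by 85 mm) begins 54 mm behind the grasp point. The pads swing forward as they close: fully open they stand 13 mm farther back than shut.
Start: joints at [1.084, 0.383, 0.016, 1.37, -0.006, 1.388, -0.046], TCP at [0.257, -0.57, 0.231] pointing down, gripper open.
Joint ranges: [-2.95, 2.95], [-0.25, 2.06], [-1.52, 1.56], [0.18, 2.33], [-1.44, 4.58], [0.02, 2.06], [-3.01, 3.01]. Speed limits (rad/s): [2.39, 2.39, 3.01, 3.01, 3.14, 3.14, 3.14].

INTERFACE

Orientations are given as [roll, pitch, yaw] about the fixed x, y, z axes, in that order (R = Rz(yaw) Ry(pitch) Rx(roll)).
In Python, from plant import bot gives the robot as it stands.
- The arm moves only by the tool move_arm, never from a script. Its argument "deltas" is a list of rows, each a list of 5 numbers: the opening, from 0 (shut) to 1 (fully open), then the shift along the world's x, y, z in mm, then the turn about the world's z in rad. A call has 1 to 10 rows; each row is the pose to reach, as a shift and turn from the pose measured when the call began; what a row does not reach only later rows make up. A row lasts 1/10 s, in which the tool goes at most 50 mm and 8.59 degrees, less where a joint would pass 70% of its speed; a pose out of reach is approached as far as the arm can. A call with a gripper value outside its range is refused whole. The fingers move at their own pace and stop on an object; "grip_force" is the grip in N (left out, the last holds). Time passes only in rows, so rows that repeat a pose let the fingers close. It gives the time, the measured TCP pose, the force and the opening at its end, in the units of the state.
- bot.get_state(): the state, without advancing time (a new reading comes with each control period).
- bot.capture(name): name is "scene" or "top" or "wrist"; returns the picture (480x640x3 uint8, red, green, blue); there is no depth.
- bot.camera_info(name): a dict with "vertical_fov" (degrees; the focal length in pixels is half the picture's height over the tangent of half this angle, whatever the lens; pixels are square), "cx", "cy" (the principal point, pixels), "dist_coeffs" ([k1, k2, p1, p2, k3] as OpenCV has them; the pictures are not rectified), "R" (3x3) and "t" (3): a world point X has camera coordinates R X + t; the wrist camera has in their place "tool_from_camera" (4x4, takes a point from camera to tool coordinates, whose origin is the TCP and whose axes are the flange's). Camera axes: x right, y down, z forward; pixel columns grow to the right and rows downward; lengths in m; the calibration is good to about 2 mm. A picture is of the moment at which its call begins: read the wrist's pose just before it. camera_info takes no time and is no camera call.
- bot.close_job(): hands the job in, once; it reports no verdict.
The state is a dict: "t": time; "joints": joint angles; "qd": joint speeds; "joint_torque": joint torques, N m; "ee_pos": TCP position; "orientation": TCP orientation; "ft_force": force on the tool from outside, world axes, zero at the start; "ft_torque": the same for the moment, N m; "width": finger opening in m.
Only numpy, scipy, OpenCV 4.12 (cv2) and the standard library are available. Lean on these libraries where they do the work, as an engineer would, in place of code of your own. Each camera call takes 0.05 s, during which the arm holds its last target. There are 200 camera calls.

## Working session

There is one attempt and no reset: what is moved stays moved. The work goes in short steps, Python scripts to look and compute and a tool call to move; the robot and the scene stay as the last step left them, time stands still between calls to the robot, and variables do not carry over. Pictures are saved under pics/ and viewed, about 8 in all and at most 12, crops included, and the job is handed in when it is done.

Besides the shell and the picture viewer there is one more tool, called after "Request:" by a JSON object that holds its "api" and its "payload". move_arm: Moves the arm, as the interface text tells. Its arguments: {"type":"object","properties":{"deltas":{"type":"array","items":{"type":"array","items":{"type":"number"}}},"grip_force":{"type":"number"}},"required":["deltas"]}

```bash
mkdir -p pics; ls; cat > h.py <<'E'
import numpy as np, cv2
from plant import bot
from scipy.spatial.transform import Rotation as Ro
def cam(name, st=None):
    c=bot.camera_info(name); f=240/np.tan(np.radians(c["vertical_fov"])/2)
    K=np.array([[f,0,c["cx"]],[0,f,c["cy"]],[0,0,1]]); D=np.array(c["dist_coeffs"],float)
    if name=="wrist":
        T=np.array(c["tool_from_camera"]); W=Ro.from_euler('xyz',st["orientation"]).as_matrix()
        Rc=W@T[:3,:3]; o=W@T[:3,3]+np.array(st["ee_pos"])
    else:
        R=np.array(c["R"]); Rc=R.T; o=-R.T@np.array(c["t"])
    return K,D,Rc,o
def plane(C,uv,z):
    K,D,Rc,o=C
    p=cv2.undistortPoints(np.array(uv,float).reshape(-1,1,2),K,D).reshape(-1,2)
    d=np.c_[p,np.ones(len(p))]@Rc.T
    return o+d*((z-o[2])/d[:,2])[:,None]
def proj(C,X):
    K,D,Rc,o=C
    return cv2.projectPoints(np.array(X,float).reshape(-1,1,3),cv2.Rodrigues(Rc.T)[0],-Rc.T@o,K,D)[0].reshape(-1,2)
def snap(name,fn):
    st=bot.get_state(); im=bot.capture(name); cv2.imwrite('pics/'+fn,im[:,:,::-1]); return im,cam(name,st)
E
python3 - <<'E'
from h import *
for n in("scene","top"):
    im,C=snap(n,n+'0.png'); print(n,C[3],C[2][:,2],C[0][0,0])
s=bot.get_state();print(s)
E
```

```text
pics
scene [ 1.52064818 -0.0376223   0.79362217] [-0.81705414  0.0279987  -0.57588072] 516.5906321563172
top [0.4896422  0.02764711 1.21000742] [ 0.0628213  -0.00600742 -0.99800671] 507.77681030503106
{'t': 0.1, 'joints': array([ 1.08412198,  0.38418841,  0.01638571,  1.37108639, -0.00631671,
        1.38819065, -0.04651214]), 'qd': array([-0.00094318, -0.0011204 , -0.00049958, -0.00099047, -0.00059084,
        0.00086769, -0.00115183]), 'joint_torque': array([ 3.75712829e-03, -6.29128718e+01,  8.47892035e-01, -3.72761893e+01,
        1.67283526e-02,  1.04064759e-02, -4.20760011e-05]), 'ee_pos': array([ 0.25684328, -0.56927277,  0.23034064]), 'orientation': array([-3.13976881e+00,  1.64715753e-05,  4.23812451e-01]), 'ft_force': array([-0.16514254, -0.62497295, -0.35147886]), 'ft_torque': array([-0.0552804 ,  0.04746415, -0.03116281]), 'width': 0.08536244093911394}
```

View pics/top0.png

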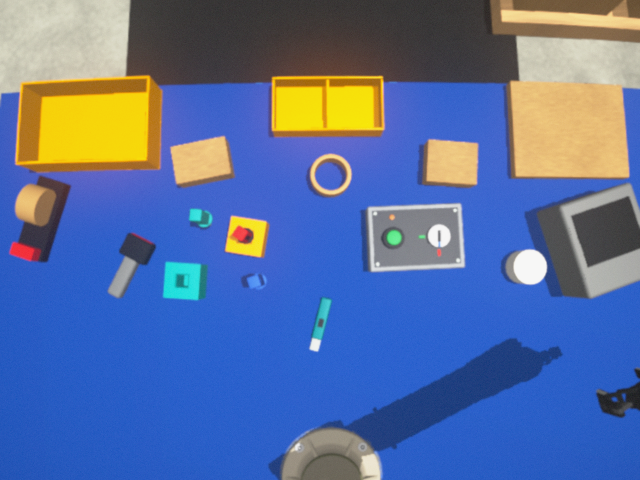

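View pics/scene0.png

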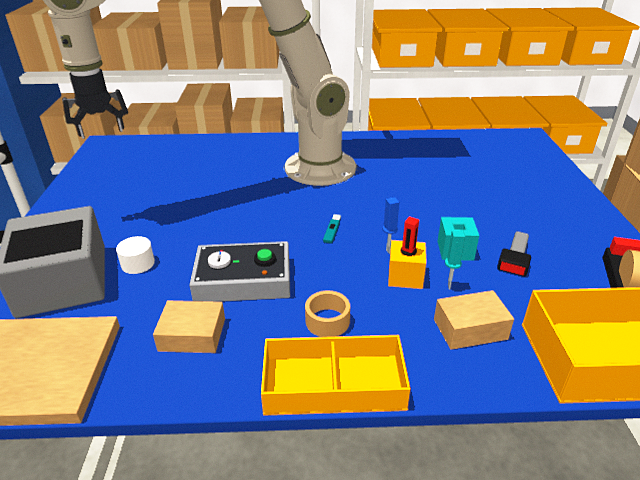

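Top view: yellow stand at (246,237) with the red driver in it, dial (439,236), button (394,238). The scene view agrees. Next I'll measure from both.

```bash
cat > m.py <<'E'
from h import *
im=cv2.imread('pics/top0.png'); C=cam("top"); hsv=cv2.cvtColor(im,cv2.COLOR_BGR2HSV)
H,S,V=cv2.split(hsv)
def big(m,roi):
    x0,y0,x1,y1=roi; k=np.zeros_like(m); k[y0:y1,x0:x1]=m[y0:y1,x0:x1]
    c,_=cv2.findContours(k,cv2.RETR_EXTERNAL,cv2.CHAIN_APPROX_NONE); return max(c,key=cv2.contourArea)
u=lambda b:(b*255).astype(np.uint8)
def rep(n,c,z):
    P=plane(C,c.reshape(-1,2),z)[:,:2]*1000
    r=cv2.minAreaRect(P.astype(np.float32)); print(n,np.round(r[0],1),np.round(r[1],1),round(r[2],1))
rep('stand',big(u((H>18)&(H<32)&(S>150)),(215,205,280,265)),.076)
rep('red',big(u(((H<8)|(H>172))&(S>150)),(215,205,280,265)),.163)
rep('btn',big(u((H>50)&(H<80)&(S>120)),(375,215,412,260)),.066)
rep('dial',big(u((V>150)&(S<60)),(424,218,456,250)),.068)
rep('box',big(u((S<60)),(350,195,480,280)),.055)
a=cv2.resize(im[195:280,355:480],None,fx=4,fy=4,interpolation=3);b=cv2.resize(im[210:295,215:280],None,fx=4,fy=4,interpolation=3)
cv2.imwrite('pics/c1.png',np.hstack([a,b]))
E
python3 m.py
```

```text
stand [566.9 188.4] [80.5 78.2] 80.4
red [565.4 184.2] [33.  26.4] 56.1
btn [ 561.8 -144.8] [32.  32.3] 44.2
dial [ 565.3 -248.9] [53.1 54. ] 43.8
box [ 563.5 -196.3] [148.1 222.6] 2.0
```

View pics/c1.png

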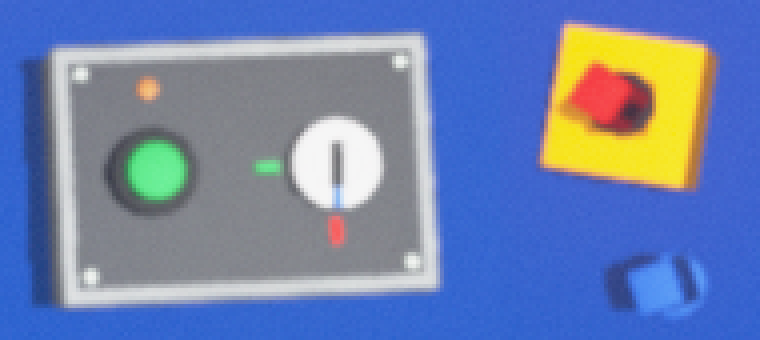

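Dial, button and box sizes all agree with those given. Now I'll raise the arm and look at the dial with the wrist camera on the way.

Request:
{"api": "move_arm", "payload": {"deltas": [[1,10,10,50,0],[1,20,30,100,0],[1,50,70,120,0],[1,80,110,120,0],[1,120,150,120,0.0],[1,160,190,120,0],[1,200,230,120,0],[1,230,260,120,0],[1,260,290,120,0],[1,270,310,120,0]]}}

```text
t: 1.1
ee_pos: [0.5291, -0.2557, 0.3493]
orientation: [-3.138, -0.0, 0.428]
ft_force: [-0.2, -0.0, -0.6]
width: 0.0856
```

```bash
python3 - <<'E'
from h import *
print(bot.camera_info("wrist")["tool_from_camera"])
im,C=snap("wrist",'w1.png'); s=bot.get_state(); print(s["t"],s["ee_pos"],s["orientation"],C[3],proj(C,[[.565,-.249,.068],[.562,-.145,.066]]))
E
```

```text
[[ 1.48788081e-03 -9.63616181e-01 -2.67285692e-01  6.80741790e-02]
 [ 9.99998866e-01  1.49594559e-03  1.73453916e-04 -2.12107160e-04]
 [ 2.32701851e-04 -2.67285647e-01  9.63617315e-01 -1.43119709e-01]
 [ 0.00000000e+00  0.00000000e+00  0.00000000e+00  1.00000000e+00]]
1.15 [ 0.53168752 -0.24972569  0.34930589] [-3.13549467e+00 -2.48571047e-03  4.34754694e-01] [ 0.59119068 -0.22775107  0.49243855] [[336.43249265 160.86670148]
 [238.0694147  118.95011499]]
```

View pics/w1.png

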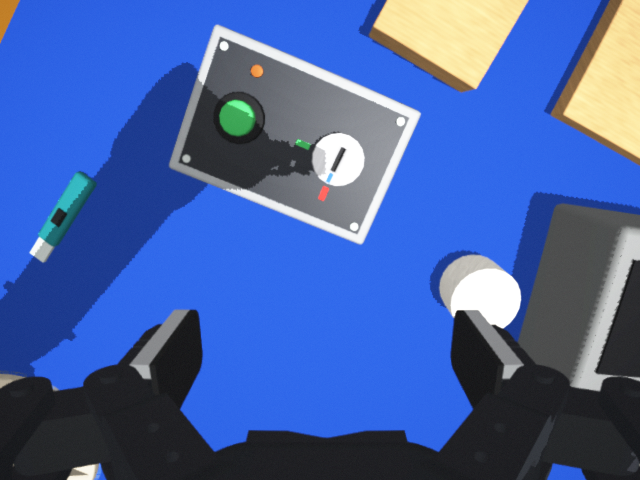

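Wrist view: dial at (338,159), dark slot running from about (332,170) to (344,150), blue pointer at (329,178), button at (238,118).

```bash
cat > dial.py <<'E'
from h import *
import sys
def meas(fn,C,roi=(290,110,390,205)):
    im=cv2.imread('pics/'+fn); H,S,V=cv2.split(cv2.cvtColor(im,cv2.COLOR_BGR2HSV))
    x0,y0,x1,y1=roi
    def m(b): k=np.zeros(b.shape,np.uint8); k[y0:y1,x0:x1]=b[y0:y1,x0:x1]*255; return k
    big=lambda k:max(cv2.findContours(k,0,1)[0],key=cv2.contourArea).reshape(-1,2)
    d=big(m((V>130)&(S<60))); P=plane(C,cv2.convexHull(d).reshape(-1,2),.068)[:,:2]*1000
    c,r=cv2.minEnclosingCircle(P.astype(np.float32)); print('dial',np.round(c,1),round(2*r,1))
    fill=np.zeros(V.shape,np.uint8); cv2.fillPoly(fill,[cv2.convexHull(d)],255); fill=cv2.erode(fill,np.ones((5,5)))
    dark=((V<90)&(fill>0)); yx=np.argwhere(dark)[:,::-1]
    r=cv2.minAreaRect((plane(C,yx,.068)[:,:2]*1000).astype(np.float32)); print('slot',np.round(r,1) if 0 else r)
    b=m((H>95)&(H<125)&(S>60)&(V>90))&fill; yx=np.argwhere(b)[:,::-1]
    if len(yx):
        p=plane(C,yx,.068)[:,:2].mean(0)*1000; print('pointer',p,np.degrees(np.arctan2(*(np.array(c)-p)[::-1])))
if __name__=="__main__":
    st=dict(ee_pos=[ 0.53168752,-0.24972569,0.34930589],orientation=[-3.13549467e+00,-2.48571047e-03,4.34754694e-01])
    C=cam("wrist",st); meas('w1.png',C)
    im=cv2.imread('pics/w1.png'); H,S,V=cv2.split(cv2.cvtColor(im,cv2.COLOR_BGR2HSV))
    k=((H>45)&(H<85)&(S>100)).astype(np.uint8); k[:, :205]=0;k[:,270:]=0
    q=max(cv2.findContours(k,0,1)[0],key=cv2.contourArea).reshape(-1,2)
    print(cv2.minEnclosingCircle((plane(C,q,.066)[:,:2]*1000).astype(np.float32)))
E
python3 dial.py
```

```text
dial [ 577.9 -250.4] 115.5
slot ((569.9486083984375, -227.6029815673828), (36.452964782714844, 39.57277297973633), 34.05925750732422)
pointer [ 550.09404764 -242.40303741] -16.115775292064924
((564.647216796875, -136.296142578125), 18.17423439025879)
```

Request:
{"api": "move_arm", "payload": {"deltas": [[1,0,40,0,0],[1,0,90,0,0],[1,0,140,0,0],[1,0,190,0,0],[1,0,240,0,0],[1,0,290,0,0],[1,0,340,0,0],[1,0,390,0,0],[1,0,420,0,0],[1,0,420,0,0]]}}

```text
t: 2.15
ee_pos: [0.5299, 0.1759, 0.3487]
orientation: [-3.133, -0.002, 0.444]
ft_force: [0.1, 0.5, 0.1]
width: 0.0853
```

```bash
python3 - <<'E'
from h import *
im,C=snap("wrist",'w2.png'); s=bot.get_state(); print(s["t"],s["ee_pos"],s["orientation"],C[3])
np.save('w2.npy',np.array([s["ee_pos"],s["orientation"]]))
H,S,V=cv2.split(cv2.cvtColor(im,cv2.COLOR_RGB2HSV))
k=(((H<8)|(H>172))&(S>150)&(V>60)).astype(np.uint8)
c=max(cv2.findContours(k,0,1)[0],key=cv2.contourArea); x,y,w,h=cv2.boundingRect(c); print(x,y,w,h)
cv2.imwrite('pics/c2.png',cv2.resize(im[max(y-60,0):y+h+60,max(x-60,0):x+w+60,::-1],None,fx=3,fy=3))
E
```

```text
2.2 [0.53085977 0.17264661 0.34872903] [-3.13456285e+00 -1.51146970e-03  4.39749221e-01] [0.59163648 0.20411134 0.49195047]
315 139 42 44
```

View pics/c2.png

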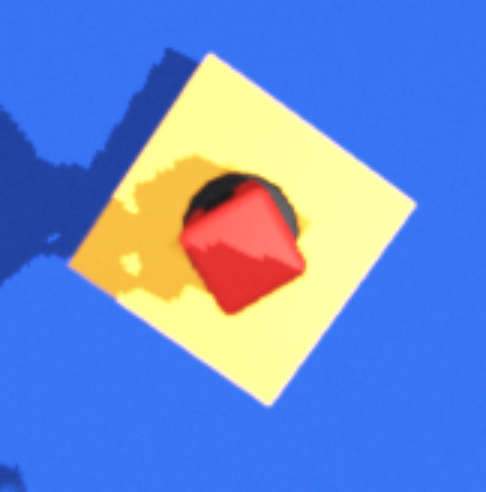

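The stand and red handle show clearly, with the handle rotated relative to the stand. I'll measure with the pose from the instant of capture, since the arm was still settling.

```bash
python3 - <<'E'
from h import *
from dial import meas
C1=cam("wrist",dict(ee_pos=[.5291,-.2557,.3493],orientation=[-3.138,0,.428]))
meas('w1.png',C1,(308,128,368,188))
def circ(im,C,x0,x1):
    H,S,V=cv2.split(cv2.cvtColor(im,cv2.COLOR_BGR2HSV)); k=((H>45)&(H<85)&(S>100)).astype(np.uint8); k[:,:x0]=0;k[:,x1:]=0
    q=max(cv2.findContours(k,0,1)[0],key=cv2.contourArea).reshape(-1,2); print('btn',cv2.minEnclosingCircle((plane(C,q,.066)[:,:2]*1000).astype(np.float32)))
circ(cv2.imread('pics/w1.png'),C1,205,270)
C=cam("wrist",dict(ee_pos=[.5299,.1759,.3487],orientation=[-3.133,-.002,.444]))
im=cv2.imread('pics/w2.png'); H,S,V=cv2.split(cv2.cvtColor(im,cv2.COLOR_BGR2HSV))
for n,k,z in(('red',((H<8)|(H>172))&(S>120)&(V>60),.163),('stand',(H>15)&(H<35)&(S>60),.076)):
    k=k.astype(np.uint8); k[:90]=0; k[260:]=0; k[:,:250]=0;k[:,450:]=0
    q=max(cv2.findContours(k,0,1)[0],key=cv2.contourArea)
    P=(plane(C,q.reshape(-1,2),z)[:,:2]*1000).astype(np.float32)
    print(n,cv2.minAreaRect(P)); a=cv2.approxPolyDP(cv2.convexHull(P),4,True).reshape(-1,2); print(a, [round(float(np.degrees(np.arctan2(*d[::-1])))%90,1) for d in np.roll(a,-1,0)-a])
E
```

```text
dial [ 568.2 -249.3] 81.9
slot ((569.63720703125, -236.6395263671875), (36.74530792236328, 33.48465347290039), 24.579364776611328)
pointer [ 547.21847041 -249.4327572 ] 0.4601953573902124
btn ((562.5001220703125, -143.52218627929688), 18.146224975585938)
red ((571.1092529296875, 190.07366943359375), (27.431543350219727, 25.70427131652832), 56.160682678222656)
[[587.32117 193.68861]
 [567.0138  204.9991 ]
 [554.74756 186.4221 ]
 [573.73975 173.44067]] [60.9, 56.6, 55.6, 56.1]
stand ((569.061279296875, 188.56646728515625), (80.01031494140625, 79.64796447753906), 80.50374603271484)
[[613.629   220.91277]
 [536.8206  232.74301]
 [524.1477  156.27917]
 [601.11066 142.70773]] [81.2, 80.6, 80.0, 80.9]
```

Stand centre (568.5,188.5), handle axis about (570,189), handle yaw 56° mod 90. I'll align above it.

Request:
{"api": "move_arm", "payload": {"deltas": [[1,10,5,0,0.14],[1,20,10,0,0.28],[1,39,16,-30,0.42],[1,39,16,-80,0.54],[1,39,16,-100,0.54],[1,39,16,-100,0.54],[1,39,16,-100,0.54]]}}

```text
t: 2.9
ee_pos: [0.5704, 0.1872, 0.2495]
orientation: [-3.135, -0.001, 0.977]
ft_force: [0.8, -1.0, 0.6]
width: 0.0856
```

```bash
sed -i 's/(V>130)&(S<60)/(V>200)\&(S<50)/' dial.py; python3 - <<'E'
from h import *
from dial import meas
C1=cam("wrist",dict(ee_pos=[.5291,-.2557,.3493],orientation=[-3.138,0,.428]))
meas('w1.png',C1,(306,128,370,192))
s=bot.get_state(); print(s["t"],s["ee_pos"],s["orientation"])
E
```

```text
dial [ 566.9 -250. ] 52.0
slot ((567.2080688476562, -250.16119384765625), (3.098700761795044, 23.10268783569336), 88.07164001464844)
pointer [ 547.79902703 -249.68315582] -0.980697709402494
2.9 [0.57042872 0.18717502 0.24948958] [-3.13509367e+00 -1.31809868e-03  9.77203495e-01]
```

Request:
{"api": "move_arm", "payload": {"deltas": [[1,0,2,-40,0],[1,0,2,-80,0],[1,0,2,-115,0],[1,0,2,-135,0],[1,0,2,-145,0],[1,0,2,-145,0],[0,0,2,-145,0],[0,0,2,-145,0],[0,0,2,-145,0],[0,0,2,-145,0]], "grip_force": 80}}

```text
t: 3.9
ee_pos: [0.5708, 0.1893, 0.1053]
orientation: [-3.136, -0.002, 0.977]
ft_force: [0.4, 0.5, 0.6]
width: 0.028
```

Request:
{"api": "move_arm", "payload": {"deltas": [[0,0,0,0,0],[0,0,0,0,0],[0,0,0,0,0]]}}

```text
t: 4.2
ee_pos: [0.5709, 0.1893, 0.1054]
orientation: [-3.136, -0.002, 0.977]
ft_force: [0.1, -0.7, 0.5]
width: 0.0254
```

Request:
{"api": "move_arm", "payload": {"deltas": [[0,0,0,30,0],[0,0,0,70,0],[0,0,0,110,0],[0,0,0,150,0],[0,0,-40,150,0],[0,0,-90,150,0],[0,0,-130,150,0],[0,0,-150,150,0],[0,0,-150,150,0],[0,0,-150,150,0]]}}

```text
t: 5.2
ee_pos: [0.5707, 0.0393, 0.2552]
orientation: [-3.135, -0.002, 0.976]
ft_force: [-0.2, 0.9, -0.9]
width: 0.0255
```

```bash
python3 - <<'E'
from h import *
s=bot.get_state(); print(s["t"],s["ee_pos"],s["orientation"],s["joints"][6],s["ft_force"],s["width"])
im,C=snap("scene",'s1.png'); t=np.array(s["ee_pos"])-[0,0,.0974]
p=proj(C,[t,t+[0,0,.155]]); print(p)
x,y=p[0].astype(int); a=cv2.resize(im[y-95:y+25,x-40:x+40,::-1],None,fx=4,fy=4,interpolation=3)
w,_=snap("wrist",'w3.png'); w=w[:,:,::-1]
cv2.imwrite('pics/c3.png',np.hstack([a,cv2.resize(w[:, 160:480],(320,480))]))
E
```

```text
5.2 [0.57071412 0.03933015 0.25522141] [-3.13547490e+00 -2.30888830e-03  9.76385885e-01] -0.8260710875889048 [-0.15637789  0.94402725 -0.89997011] 0.025474867422336123
[[344.68493787 223.27074003]
 [346.22268259 160.14494339]]
```

View pics/c3.png

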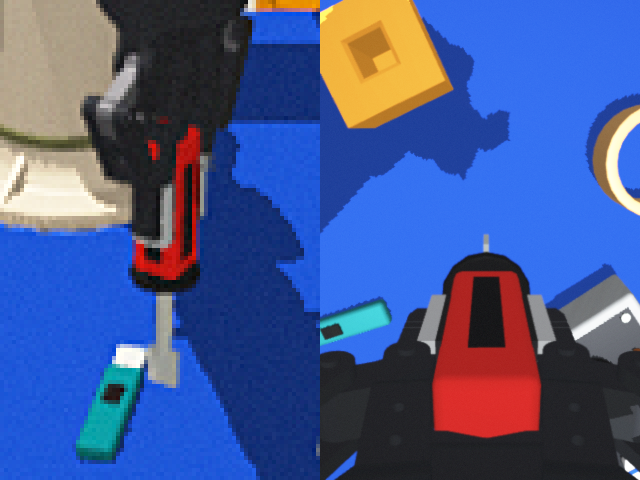

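The driver is held. In the wrist view the blade appears as a thin line at (326,243), edge-on, so its width lies along tool x. The scene view agrees. I'll turn by +122.5°, because that way round keeps joint 7 well within range.

Request:
{"api": "move_arm", "payload": {"deltas": [[0,0,-30,0,0.13],[0,0,-70,0,0.26],[0,0,-110,0,0.39],[0,0,-150,0,0.52],[0,0,-190,0,0.65],[0,0,-220,0,0.78],[0,0,-250,0,0.91],[0,0,-270,0,1.04],[0,-3,-285,0,1.17],[0,-4,-289,0,1.3]]}}

```text
t: 6.3
ee_pos: [0.5667, -0.2488, 0.2549]
orientation: [-3.135, -0.003, 2.284]
ft_force: [0.4, -0.1, -2.0]
width: 0.0251
```

Request:
{"api": "move_arm", "payload": {"deltas": [[0,0,0,0,0.13],[0,0,0,0,0.26],[0,0,0,0,0.39],[0,0,0,0,0.52],[0,0,0,0,0.65],[0,0,0,0,0.78],[0,0,0,0,0.84],[0,0,0,0,0.84],[0,0,0,0,0.84]]}}

```text
t: 7.2
ee_pos: [0.5672, -0.2477, 0.2548]
orientation: [-3.136, -0.003, 3.124]
ft_force: [-0.7, -0.2, -1.1]
width: 0.0252
```

```bash
python3 - <<'E'
from h import *
s=bot.get_state(); print(s["t"],s["ee_pos"],s["orientation"],s["joints"][6],s["ft_force"],s["width"])
p=np.array(s["ee_pos"]); 
im,C=snap("wrist",'w4.png'); W=Ro.from_euler('xyz',s["orientation"]).as_matrix()
print('wrist blade edges',proj(C,[p+W@[dx,dy,.0974] for dx,dy in((9,0),(-9,0),(0,0)) for dx,dy in[(dx/1000,0)]]))
print('slot ends',proj(C,[[.567,-.25,.068],[.5795,-.25,.068],[.5545,-.25,.068]]))
st,Ct=snap("top",'t4.png'); sc,Cs=snap("scene",'s4.png')
print(proj(Ct,[[.567,-.25,.068],p-[0,0,.0974]]),proj(Cs,[[.567,-.25,.068],p-[0,0,.0974]]))
x,y=proj(Cs,[[.567,-.25,.1]])[0].astype(int)
a=cv2.resize(sc[y-60:y+60,x-50:x+50,::-1],None,fx=4,fy=4,interpolation=3)
cv2.imwrite('pics/c4.png',np.hstack([a,cv2.resize(im[:,120:520,::-1],(400,480))]))
E
```

```text
7.2 [ 0.56723698 -0.2476829   0.25480093] [-3.13561097 -0.0031908   3.12388965] 1.7125439189738605 [-0.69383836 -0.17957002 -1.14712003] 0.025184398960197373
wrist blade edges [[325.26548443 230.20552495]
 [325.23689285 259.69584978]
 [325.25096712 245.09314324]]
slot ends [[323.91965465 215.04080952]
 [324.19411556 230.41074831]
 [323.6404347  199.38413391]]
[[439.50696897 234.72533728]
 [448.54291443 231.65485629]] [[218.52510148 257.48024886]
 [214.6884845  225.35171529]]
```

View pics/c4.png

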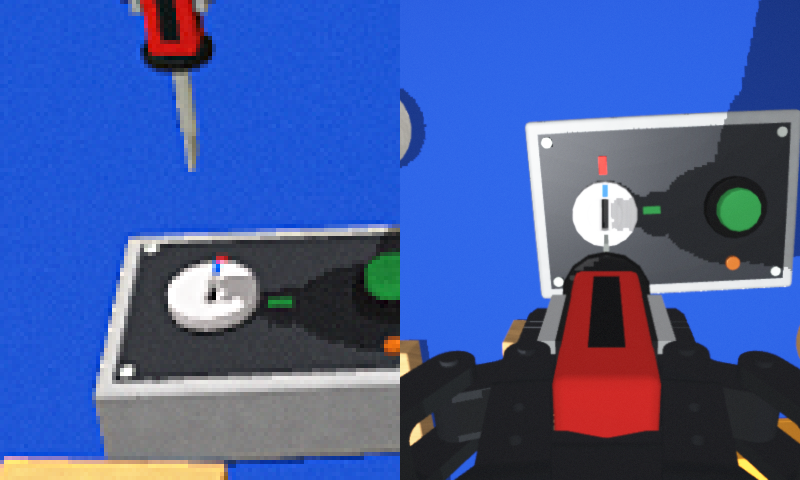

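Scene crop: blade tip above the dial. Wrist crop: slot and blade edge are nearly collinear at column 325. I'll take precise pixel profiles before inserting.

```bash
python3 - <<'E'
from h import *
from dial import meas
st=dict(ee_pos=[.56723698,-.2476829,.25480093],orientation=[-3.13561097,-.0031908,3.12388965])
C=cam("wrist",st); im=cv2.imread('pics/w4.png'); g=cv2.cvtColor(im,cv2.COLOR_BGR2GRAY)
print(g[186:258:2,314:338])
meas('w4.png',C,(285,175,365,246))
im=cv2.imread('pics/s4.png'); x,y=215,225
print(cv2.cvtColor(im,cv2.COLOR_BGR2HSV)[206:232,206:226,1])
E
```

```text
[[255 255 255 255 255 255 255 254 215 171 169 168 168 201 250 255 255 255
  255 255 255 255 255 254]
 [255 255 255 255 255 255 255 254 213 172 167 166 169 197 250 255 255 255
  255 255 255 255 255 255]
 [255 255 255 255 255 255 255 253 213 171 165 165 168 197 249 255 255 255
  255 255 255 255 255 255]
 [255 255 255 255 255 255 255 253 212 170 166 166 167 196 249 255 255 255
  255 255 255 255 255 255]
 [255 255 255 255 255 255 255 253 210 168 164 165 169 196 248 255 255 255
  255 255 255 255 255 255]
 [255 255 255 255 255 255 255 253 225 185 180 180 186 216 251 255 255 255
  255 255 255 255 255 255]
 [255 255 255 254 254 253 251 248 238 231 228 228 238 243 249 253 254 254
  255 255 255 253 228 210]
 [255 254 254 254 253 245 231 174  64  48  68  74  71  91 182 245 252 254
  254 251 223 212 203 196]
 [255 255 255 255 254 245 231 170  59  46  69  69  67  84 177 243 249 247
  251 244 212 202 201 196]
 [255 255 255 255 254 245 232 171  59  48  65  67  66  83 178 243 243 206
  205 208 204 203 201 196]
 [255 255 255 255 254 244 232 172  59  46  63  69  68  83 178 243 243 206
  203 205 205 20
[... 4239 characters left out ...]
 223 217
  227 215]
 [220 219 215 219 216 235 104  16  63 136 221 217 222 223 216 219 218 225
  221 227]
 [218 224 212 219 226 238 148   8  69 188 227 220 220 217 223 221 220 213
  222 217]
 [226 215 213 225 225 231 158  16  53 206 229 217 225 220 214 216 228 221
  212 225]
 [216 216 224 213 213 224 213  29  38 208 221 219 225 227 218 214 224 224
  212 214]
 [214 225 219 213 220 230 239  47 127 209 229 213 216 219 220 226 217 221
  221 217]
 [216 230 217 221 221 221 224 224 234 226 221 219 220 221 216 222 223 216
  215 224]
 [217 214 218 224 215 210 225 218 216 223 213 214 219 213 221 215 216 216
  216 219]
 [218 216 216 220 219 221 217 216 220 225 221 216 217 222 215 218 223 222
  223 211]]
```

Wrist image: blade tip at about (569.3,-247.8) and slot centre at (566.3,-249.5), so shift (-3,-2). I'll descend to just above the dial and recheck.

Request:
{"api": "move_arm", "payload": {"deltas": [[0,-3,-2,-30,0],[0,-3,-2,-60,0],[0,-3,-2,-75,0],[0,-3,-2,-80,0],[0,-3,-2,-80,0],[0,-3,-2,-80,0]]}}

```text
t: 7.95
ee_pos: [0.5648, -0.2504, 0.1764]
orientation: [-3.135, -0.001, 3.124]
ft_force: [0.1, 0.1, -0.3]
width: 0.0252
```

```bash
python3 - <<'E'
from h import *
s=bot.get_state(); print(s["t"],s["ee_pos"],s["orientation"],s["ft_force"])
im,C=snap("wrist",'w5.png'); sc,Cs=snap("scene",'s5.png')
p=np.array(s["ee_pos"])-[0,0,.0974]
print(proj(C,[[.5663,-.2495,.068],p+[-.009,0,0]]))
x,y=proj(Cs,[p])[0].astype(int); print(x,y,proj(Cs,[[.5663,-.2495,.068]]))
a=cv2.resize(sc[y-40:y+30,x-35:x+35,::-1],None,fx=6,fy=6,interpolation=3)
cv2.imwrite('pics/c5.png',np.hstack([a,cv2.resize(im[170:310,260:400,::-1],(420,420),interpolation=3)]))
E
```

```text
7.95 [ 0.56480988 -0.25040948  0.17635997] [-3.13452067e+00 -1.27376562e-03  3.12362839e+00] [ 0.09884474  0.060836   -0.2668529 ]
[[328.05299363 242.80317169]
 [326.17055801 230.40972425]]
217 253 [[218.78303721 257.29035663]]
```

View pics/c5.png

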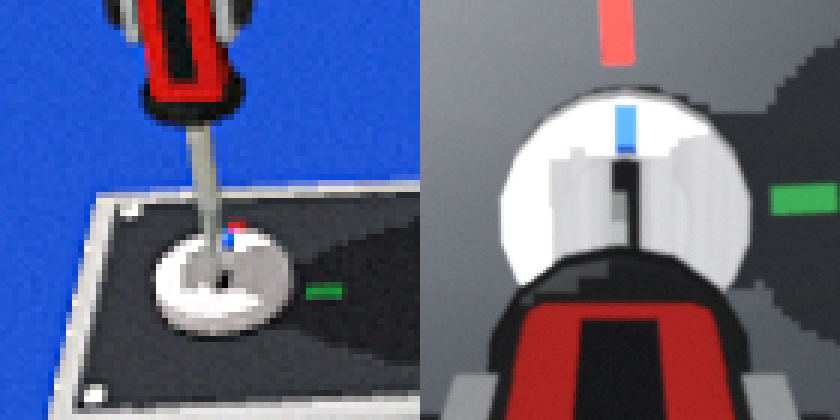

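Wrist crop: blade is about 3 px (1.8 mm) left of the slot centre line, and the scene crop agrees. I'll shift +2 mm in y and go down.

Request:
{"api": "move_arm", "payload": {"deltas": [[0,0,2,0,0],[0,0,2,-5,0],[0,0,2,-9,0],[0,0,2,-13,0],[0,0,2,-16,0],[0,0,2,-19,0],[0,0,2,-19,0]]}}

```text
t: 8.75
ee_pos: [0.5645, -0.2484, 0.1568]
orientation: [-3.135, -0.002, 3.124]
ft_force: [0.1, 0.2, -1.4]
width: 0.0255
```

Inserted 8–9 mm deep with almost no force. Turning clockwise.

Request:
{"api": "move_arm", "payload": {"deltas": [[0,0,0,0,-0.1],[0,0,0,0,-0.2],[0,0,0,0,-0.3],[0,0,0,0,-0.4],[0,0,0,0,-0.5],[0,0,0,0,-0.6],[0,0,0,0,-0.7],[0,0,0,0,-0.8],[0,0,0,0,-0.9],[0,0,0,0,-1.0]]}}

```text
t: 9.75
ee_pos: [0.5654, -0.2477, 0.1568]
orientation: [-3.137, -0.002, 2.12]
ft_force: [4.7, 0.4, -4.0]
width: 0.0253
```

Request:
{"api": "move_arm", "payload": {"deltas": [[0,0,0,0,-0.1],[0,0,0,0,-0.2],[0,0,0,0,-0.3],[0,0,0,0,-0.4],[0,0,0,0,-0.5],[0,0,0,0,-0.55],[0,0,0,0,-0.6]]}}

```text
t: 10.45
ee_pos: [0.5666, -0.2476, 0.1568]
orientation: [-3.139, -0.002, 1.519]
ft_force: [5.3, -0.9, -4.3]
width: 0.0251
```

```bash
python3 - <<'E'
from h import *
s=bot.get_state(); print(s["t"],s["ee_pos"],s["orientation"],s["ft_force"],s["ft_torque"],s["joints"][6])
im,C=snap("wrist",'w6.png')
cv2.imwrite('pics/c6.png',im[100:340,120:520,::-1])
E
```

```text
10.45 [ 0.56660485 -0.24755577  0.15683188] [-3.13891179e+00 -1.50672154e-03  1.51899163e+00] [ 5.28229338 -0.90421776 -4.28095376] [-0.30963502 -1.40890389  0.12120549] 0.1839919117643324
```

View pics/c6.png

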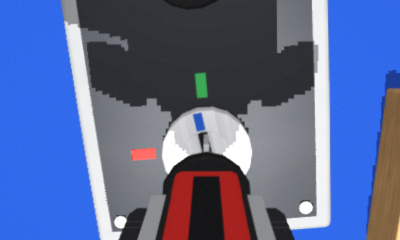

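The pointer (318,222 in the full image) is about 9° short of green because of play. I'll continue until the torque rises.

Request:
{"api": "move_arm", "payload": {"deltas": [[0,0,0,0,-0.06],[0,0,0,0,-0.12],[0,0,0,0,-0.17]]}}

```text
t: 10.8
ee_pos: [0.5671, -0.2477, 0.1568]
orientation: [-3.14, -0.001, 1.345]
ft_force: [2.4, -1.1, -4.7]
width: 0.0255
```

```bash
python3 - <<'E'
from h import *
s=bot.get_state(); print(s["t"],s["orientation"],s["ft_force"],s["ft_torque"])
E
```

```text
10.8 [-3.13983228e+00 -1.46905825e-03  1.34513204e+00] [ 2.36253335 -1.09409398 -4.65695931] [-0.35568055 -0.91611117  0.2676458 ]
```

Request:
{"api": "move_arm", "payload": {"deltas": [[0,0,0,0,-0.04],[0,0,0,0,-0.06]]}}

```text
t: 11.0
ee_pos: [0.5672, -0.2477, 0.1568]
orientation: [-3.14, -0.001, 1.285]
ft_force: [1.6, -2.2, -3.3]
width: 0.025
```

```bash
python3 - <<'E'
from h import *
s=bot.get_state(); print(s["t"],s["ee_pos"],s["orientation"],s["ft_force"],s["ft_torque"])
im,C=snap("wrist",'w7.png'); H,S,V=cv2.split(cv2.cvtColor(im,cv2.COLOR_RGB2HSV)); c=np.array([566.6,-249.5])
for n,k,z,r in(('ptr',(H>95)&(H<125)&(S>60),.068,24),('green',(H>45)&(H<80)&(S>100),.055,50),('red',((H<8)|(H>172))&(S>100),.055,50)):
    q=np.argwhere(k)[:,::-1]; P=plane(C,q,z)[:,:2]*1000; d=np.hypot(*(P-c).T); P=P[(d<r)&(d>14 if n=='ptr' else d>28)]
    print(n,len(P),P.mean(0),np.degrees(np.arctan2(*(P.mean(0)-c)[::-1])))
E
```

```text
11.0 [ 0.56722196 -0.24769281  0.15675477] [-3.14014619e+00 -1.20260224e-03  1.28543296e+00] [ 1.58681638 -2.22234228 -3.30802555] [-0.34280734 -0.55041257  0.55331747]
ptr 165 [ 566.09193689 -230.9347751 ] 91.5675871616877
green 299 [ 565.30673392 -211.8978984 ] 91.96982319244604
red 1871 [ 552.82629621 -278.88091413] -115.11707364244397
```

Torque rose to 0.55 N m, and the pointer at 91.6° matches the green mark at 92.0°: it is at the stop. I'll back off into the play and lift out.

Request:
{"api": "move_arm", "payload": {"deltas": [[0,0,0,0,0.08],[0,0,0,0,0.15],[0,0,0,0,0.18],[0,0,0,5,0.18],[0,0,0,15,0.18],[0,0,0,40,0.18],[0,0,0,80,0.18],[0,0,0,100,0.18],[0,0,0,100,0.18]]}}

```text
t: 11.95
ee_pos: [0.569, -0.248, 0.2621]
orientation: [3.136, 0.001, 1.464]
ft_force: [0.7, -0.9, -1.2]
width: 0.0253
```

```bash
cat > ptr.py <<'E'
from h import *
import sys
s=bot.get_state(); print(s["t"],s["ee_pos"],s["orientation"],s["ft_force"],s["width"])
im,C=snap("wrist",sys.argv[1]); H,S,V=cv2.split(cv2.cvtColor(im,cv2.COLOR_RGB2HSV)); c=np.array([566.6,-249.5])
for n,k,z,r in(('ptr',(H>95)&(H<125)&(S>60),.068,24),('green',(H>45)&(H<80)&(S>100),.055,50)):
    q=np.argwhere(k)[:,::-1]; P=plane(C,q,z)[:,:2]*1000; d=np.hypot(*(P-c).T); P=P[(d<r)&(d>(14 if n=='ptr' else 28))]
    print(n,len(P),P.mean(0),np.degrees(np.arctan2(*(P.mean(0)-c)[::-1])))
E
python3 ptr.py w8.png
```

```text
11.95 [ 0.56896754 -0.24802017  0.26206756] [3.13555018e+00 9.45223499e-04 1.46365125e+00] [ 0.70152794 -0.85548123 -1.18485624] 0.02530170830628182
ptr 69 [ 566.41629304 -230.09275745] 90.54233975792276
green 156 [ 565.4966756  -211.67361228] 91.67073614205336
```

Request:
{"api": "move_arm", "payload": {"deltas": [[0,0,40,0,-0.05],[0,0,90,0,-0.12],[0,0,140,0,-0.2],[0,0,190,0,-0.3],[0,0,240,0,-0.4],[0,0,290,0,-0.487],[0,1,340,0,-0.487],[0,2,385,0,-0.487],[0,2,420,0,-0.487],[0,2,437,0,-0.487]]}}

```text
t: 13.0
ee_pos: [0.5683, 0.1938, 0.2582]
orientation: [-3.142, 0.0, 0.982]
ft_force: [0.6, -0.7, -1.6]
width: 0.0253
```

Request:
{"api": "move_arm", "payload": {"deltas": [[0,0,0,0,0],[0,0,0,0,0],[0,0,0,0,0]]}}

```text
t: 13.3
ee_pos: [0.5685, 0.1917, 0.2576]
orientation: [3.142, 0.002, 0.979]
ft_force: [1.1, -0.6, -1.3]
width: 0.0251
```

```bash
python3 - <<'E'
from h import *
s=bot.get_state(); print(s["t"],s["ee_pos"],s["orientation"],s["ft_force"],s["ft_torque"])
im,C=snap("wrist",'w9.png'); sc,Cs=snap("scene",'s9.png')
x,y=proj(Cs,[[.5685,.1885,.12]])[0].astype(int)
a=cv2.resize(sc[y-60:y+40,x-50:x+50,::-1],None,fx=4,fy=4,interpolation=3)
cv2.imwrite('pics/c9.png',np.hstack([a,im[80:480,120:520,::-1]]))
E
```

```text
13.3 [0.56850591 0.19167147 0.25764083] [3.14155531e+00 2.01164700e-03 9.79317646e-01] [ 1.05564078 -0.61565719 -1.31984003] [-0.02595305 -0.03995929  0.03236838]
```

View pics/c9.png

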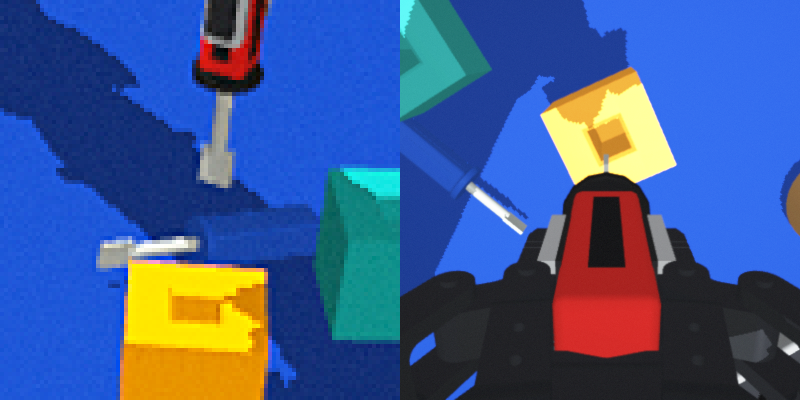

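The driver is above the hole. However, the blue look-alike now lies on its side behind the stand, though it was upright in the first picture. I'll check when that happened, and measure the blade against the hole.

```bash
python3 - <<'E'
from h import *
r=lambda f,x,y,w,h,k:cv2.resize(cv2.imread('pics/'+f)[y:y+h,x:x+w],None,fx=k,fy=k,interpolation=3)
row1=np.hstack([r(f,360,180,130,130,2) for f in('scene0.png','s1.png','s4.png')])
row2=np.hstack([r('w2.png',160,130,260,260,1),r('t4.png',170,190,130,130,2),r('top0.png',170,190,130,130,2)])
cv2.imwrite('pics/c10.png',np.vstack([row1,row2]))
st=bot.get_state(); C=cam("wrist",st); im=cv2.imread('pics/w9.png'); H,S,V=cv2.split(cv2.cvtColor(im,cv2.COLOR_BGR2HSV))
k=((H>15)&(H<35)&(S>60)).astype(np.uint8); k[:140]=0;k[300:]=0;k[:,:250]=0;k[:,410:]=0
q=max(cv2.findContours(k,0,1)[0],key=cv2.contourArea).reshape(-1,2); print(plane(C,[q[q[:,1].argmin()],q[q[:,0].argmax()],q[q[:,0].argmin()]],.076)*1000)
print('stand centre px',proj(C,[[.5685,.1885,.076]]), 'tip pred',proj(C,[np.array(st["ee_pos"])-[0,0,.0974]]))
E
```

```text
[[612.31392218 225.58337939  76.        ]
 [601.96662713 142.53822673  76.        ]
 [537.02895268 234.24848508  76.        ]]
stand centre px [[327.9268327  219.92355642]] tip pred [[325.90318118 246.14551829]]
```

View pics/c10.png

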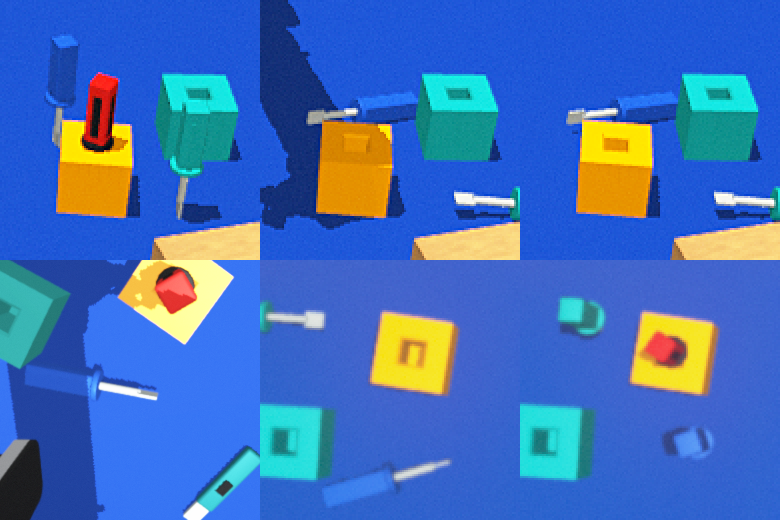

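Both free-standing look-alikes had already toppled by t=2.2 s, while the arm was still far above them, so that was not my doing. Now I'll lower the driver in at its original pose.

Request:
{"api": "move_arm", "payload": {"deltas": [[0,2,-2,-20,0],[0,2,-2,-50,0],[0,2,-2,-70,0],[0,2,-2,-80,0],[0,2,-2,-90,0],[0,2,-2,-100,0],[0,2,-2,-115,0],[0,2,-2,-130,0],[0,2,-2,-140,0]]}}

```text
t: 14.3
ee_pos: [0.5702, 0.1894, 0.1163]
orientation: [-3.141, 0.002, 0.979]
ft_force: [-0.1, 0.4, -1.0]
width: 0.0249
```

Request:
{"api": "move_arm", "payload": {"deltas": [[0,0,0,-6,0],[0,0,0,-10,0],[0,0,0,-12,0],[0,0,0,-12,0]]}}

```text
t: 14.7
ee_pos: [0.5703, 0.1895, 0.1054]
orientation: [3.141, 0.002, 0.979]
ft_force: [-3.3, -1.8, 3.7]
width: 0.0253
```

Light seating contact at the original height. Releasing and going up.

Request:
{"api": "move_arm", "payload": {"deltas": [[0.5,0,0,0,0],[1,0,0,0,0],[1,0,0,0,0],[1,0,0,0,0],[1,0,0,0,0],[1,0,0,30,0],[1,0,0,70,0],[1,0,0,110,0],[1,0,0,130,0],[1,0,0,130,0]]}}

```text
t: 15.7
ee_pos: [0.5718, 0.1904, 0.2394]
orientation: [3.137, -0.003, 0.979]
ft_force: [0.3, -0.3, -0.1]
width: 0.0854
```

Request:
{"api": "move_arm", "payload": {"deltas": [[1,0,-30,0,0],[0,0,-80,0,0],[0,0,-130,0,0],[0,0,-180,0,0],[0,0,-230,0,0],[0,-3,-275,0,0],[0,-6,-315,0,0],[0,-8,-333,0,0],[0,-8,-333,0,0],[0,-8,-333,0,0]]}}

```text
t: 16.7
ee_pos: [0.5635, -0.142, 0.2385]
orientation: [3.139, -0.003, 0.979]
ft_force: [-0.0, 0.9, 0.3]
width: 0.0002
```

```bash
python3 ptr.py w11.png; python3 - <<'E'
from h import *
im,C=snap("top",'t11.png'); 
H,S,V=cv2.split(cv2.cvtColor(im,cv2.COLOR_RGB2HSV)); k=(((H<8)|(H>172))&(S>150)).astype(np.uint8); k[:205]=0;k[265:]=0;k[:,:215]=0;k[:,280:]=0
q=max(cv2.findContours(k,0,1)[0],key=cv2.contourArea).reshape(-1,2); print('red',cv2.minAreaRect((plane(C,q,.163)[:,:2]*1000).astype(np.float32)))
E
```

```text
16.7 [ 0.56351155 -0.14203958  0.2385212 ] [ 3.13889830e+00 -3.09662753e-03  9.78667954e-01] [-0.02274953  0.86133251  0.34936744] 0.00015295707901224817
ptr 64 [ 566.09740236 -230.35227221] 91.5035785573925
green 130 [ 565.49082545 -212.08946211] 91.69824900160962
red ((565.5247192382812, 184.09967041015625), (33.03295135498047, 26.47364044189453), 52.9253044128418)
```

The driver is home: its blob matches the original to 0.1 mm. The pointer is at 91.5°. Now the button.

Request:
{"api": "move_arm", "payload": {"deltas": [[0,-1,-2,-40,0],[0,-1,-2,-80,0],[0,-1,-2,-120,0],[0,-1,-2,-145,0],[0,-1,-2,-155,0],[0,-1,-2,-155,0]]}}

```text
t: 17.4
ee_pos: [0.5624, -0.141, 0.0829]
orientation: [3.141, -0.003, 0.984]
ft_force: [-1.0, -0.1, 0.5]
width: -0.0003
```

Request:
{"api": "move_arm", "payload": {"deltas": [[0,0,0,-3,0],[0,0,0,-6,0],[0,0,0,-9,0],[0,0,0,-9,0]]}}

```text
t: 17.8
ee_pos: [0.5634, -0.1408, 0.0748]
orientation: [3.139, -0.004, 0.984]
ft_force: [1.4, 0.7, 3.0]
width: 0.0001
```

Request:
{"api": "move_arm", "payload": {"deltas": [[0,0,0,-2,0],[0,0,0,-3,0],[0,0,0,-3,0]]}}

```text
t: 18.1
ee_pos: [0.5635, -0.1409, 0.072]
orientation: [3.138, -0.004, 0.984]
ft_force: [-1.8, 0.6, 4.3]
width: -0.0
```

Request:
{"api": "move_arm", "payload": {"deltas": [[0,0,0,-1,0],[0,0,0,-2,0],[0,0,0,-2,0]]}}

```text
t: 18.4
ee_pos: [0.5636, -0.1409, 0.071]
orientation: [3.138, -0.004, 0.984]
ft_force: [-4.2, 1.3, 12.8]
width: -0.0001
```

12.8 N and the motion has stalled, so the button is bottomed (5 N needed). I'll hold briefly, retreat, and do final checks.

Request:
{"api": "move_arm", "payload": {"deltas": [[0,0,0,-1,0],[0,0,0,-1,0],[0,0,0,10,0],[0,0,0,50,0],[0,0,0,100,0],[0,0,0,150,0],[0,-20,0,200,0],[0,-40,0,230,0],[0,-40,0,230,0],[0,-40,0,230,0]]}}

```text
t: 19.4
ee_pos: [0.5236, -0.1413, 0.3021]
orientation: [3.136, -0.004, 0.983]
ft_force: [0.6, 0.4, -0.2]
width: -0.0002
```

```bash
python3 ptr.py w12.png; python3 - <<'E'
from h import *
a,_=snap("scene",'s12.png'); w=cv2.imread('pics/w12.png')
cv2.imwrite('pics/c12.png',np.hstack([cv2.resize(a[150:400,150:550,::-1],(480,300)),cv2.resize(w,(320,300))]))
E
```

```text
19.4 [ 0.52357147 -0.1412685   0.30206735] [ 3.13574884 -0.0044246   0.98298163] [ 0.59076259  0.43083652 -0.18872196] -0.00017226142654702
ptr 42 [ 566.20539479 -230.52900408] 91.19160605167221
green 20 [ 564.51814366 -209.83570203] 93.0045212756959
```

View pics/c12.png

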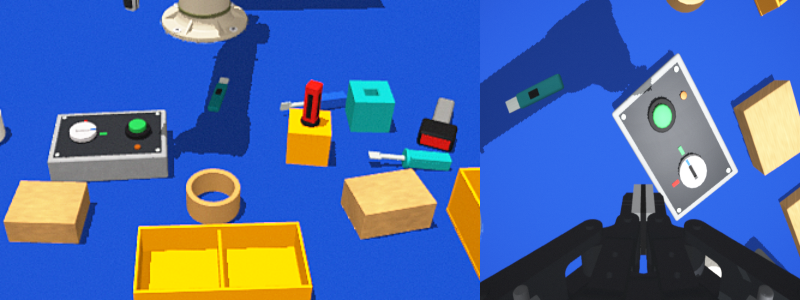

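The final views show the driver upright and home in the yellow stand, the pointer at green, the button back up, and the bystanders in place.

```bash
python3 -c "
from plant import bot
print(bot.close_job())"
```

```text
the job is handed in; nothing more can be done
None
```

The job is done and handed in at about 19.5 s of the 61 s allowed; no verdict was reported.

- **Selector:** I turned it clockwise with the red driver's blade, 8–9 mm deep in the slot, until the reaction torque rose to 0.55 N m at the stop. After withdrawal the pointer read about 91° and the green mark 92°. The last reading was 91.2° against 93.0°, but the mark was mostly hidden in that picture. The gripper never touched the selector.
- **Start button:** I pressed it with the closed fingers, about 3 mm off centre, until the motion stalled at 12.8 N (5 N is needed). It sprang back up afterwards.
- **Driver:** It went back into the yellow stand before the button was pressed. It stands upright, and its position and height match the first picture within 0.1 mm. Its yaw differs by about 3°, which is allowed.
- **Other things:** The listed bystanders look unmoved in the last picture; I checked this by eye, not by measurement.
- **Look-alikes:** The free-standing blue and turquoise drivers, upright in the first pictures, are now lying down. The blue one was already down by 2.2 s, while the arm was still well above it. The turquoise one was down by 5.2 s. I felt no contact with either and left them as they were.

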